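# Load the plate and index the fixture one hole

### The job

Lay the loose rectangular steel plate into the nest on top of the indexing fixture so that it sits flat and level between the corner stops, and let go of it. Then pull up the fixture's spring plunger by its black knob, turn the arm one hole towards the dial-gauge stand, and let the pin snap fully home in that hole. Leave the gauge stand, the bowl and the round flange where they are.

Things in the scene. Friction and masses are not known exactly. Their poses are not given: they have to be found in the camera images.
- fixture: the base of the indexing fixture, bolted down: a round steel disc 220 mm in diameter, 30 mm high, with two small dark lugs on its y sides (out to 145 mm from the centre, 20 mm high with bolts). Origin: centre of the underside, on the bench, on the upright turning axis. Nine index holes 12 mm wide lie every 40 degrees (0.698 rad) on a circle of 85 mm radius in its top face; one of them lies on its +x axis. z is up
- rotor (a joint): turning angle (rad) of the aluminium turntable and its plunger arm about the fixture's upright axis; 0 with the arm along the fixture's +x (at the start the pin is in that hole), growing anticlockwise seen from above (arm towards the fixture's +y). The neighbouring holes are at +0.698 and -0.698; stops at +-1.6. The pin has 2 mm of play in a hole (0.024 rad either way). It stays where left, about 1.5 N at the knob turns it when the pin is out
- plunger (a joint): how far (m) the plunger is pulled up: 0 with the pin fully home in a hole, 0.010 when the pin's rounded tip is just clear of the disc's top face, 0.016 at its upper stop. The spring pulls it down with 5 N at 0 and 8 N at the stop
- knob (a point): centre of the plunger's black knob, an upright cylinder 26 mm in diameter and 32 mm high (home: 62 to 94 mm above the bench, this point 78 mm), 85 mm from the turning axis at the outer end of the arm; the arm below it is 28 mm wide with its top 50 mm above the bench and a 24 mm boss up to 58 mm. Carried by the plunger: rises as it is pulled. Its x axis points outwards along the arm, away from the turning axis
- nest (a point): centre of the nest floor: the flat top of the turntable, on the turning axis, 50 mm above the bench. Turns with the rotor; x points along the arm to the knob. Four dark L-shaped corner stops, 7 mm high, bound a space of 68 mm (x) by 50 mm (y); the sides are open between them (44 mm wide on the two long sides, 24 mm on the short ones)
- plate_center (a point): centre (half-way up) of the loose steel plate, 64 mm (its x) by 46 mm (its y) by 12 mm (its z), about 0.27 kg, with five shallow dark spots on top; lies flat on the bench at the start. Fits the nest with its x along the nest's x, either way round, 2 mm of play each side; seated, this point is 6 mm above the nest floor
- gauge_base (a point): dial-gauge stand, on one side of the fixture or the other (the bowl is on the opposite side): a grey block 55 by 55 by 50 mm with a thin column and a round tilted dial, 190 mm high in all, loose, 0.95 kg. The point is the centre of the underside. Its y in the fixture's frame tells the side: positive means turn to +0.698, negative to -0.698
- bowl: open clay-coloured bowl of nuts, 112 mm in diameter, 45 mm high, loose; origin at the centre of its underside. A bystander
- flange: round steel flange, 62 mm in diameter and 10 mm thick with a 32 mm hub up to 26 mm, loose on the bench; origin at the centre of its underside. A bystander
Things that resemble listed ones, but are neither listed nor needed, are in the scene too. What is shaped like the part that bears plate_center but orange is not meant.

How it is judged:
By the outcome, as a careful person would: the job done as asked, in the order asked, and still so for the second after the job is handed in, with the robot touching nothing.
It also fails if it takes over 54 s, if anything falls off the work surface, if the arm or the gripper's body presses on something with over 40 N, if the wrist force passes 120 N, or if a joint passes its speed limit or range.

### The arm

A 7-joint arm with a two-finger parallel gripper is mounted at the origin on the work surface. World frame = base frame: x ahead of the robot, y to its left, z up, the work surface at z = 0. Lengths are in m, angles in rad, forces in N, time in s.
With the tool pointing down it reaches from about 0.4 to 0.9 m from the base axis. Payload 5.5 kg.
Tool frame: the origin (TCP) lies at the very end of the fingers, on their centre line; the grasp point (between the pads) lies 19 mm behind it; z points along the fingers, y is the line along which they close (so a half turn about z gives the same grasp; the last joint's range is limited). The gripper opens to 92 mm and grips with 3 to 60 N. Pads are 19 mm wide; open, the fingers measure 130 mm over their backs; the gripper's body (75 mm by 190 mm) begins 47 mm behind the grasp point.
Start: joints at [-1.024, 0.501, -0.427, 1.55, 0.221, 1.138, -0.21], TCP at [0.182, 0.624, 0.227] pointing down, gripper open.
Joint ranges: [-2.88, 2.88], [-0.31, 2.03], [-1.54, 1.56], [0.2, 2.42], [-1.41, 4.55], [0.19, 2.02], [-2.57, 2.57]. Speed limits (rad/s): [2.57, 2.57, 3.14, 3.14, 3.14, 3.14, 3.14].

### API

Orientations are given as a rotation vector (axis times angle).
In Python, from rig import status, read_camera, ticket, search_frame, masks_of, place_of gives the robot as it stands.
- The arm moves only by the tool servo_tool, never from a script. Its argument "steps" is a list of rows, each a list of 7 numbers: the turn, a rotation vector about the tool's x, y, z in rad, then the shift along the tool's x, y, z in cm, then the opening, from 0 (shut) to 1 (fully open). In form: [[ax, ay, az, x, y, z, grip], ...]. A call has 1 to 12 rows; each row shifts and turns the commanded pose from where the row before left it, along the tool's axes as they then stand; what a row does not reach is not made up. A row lasts 1/12 s, in which the tool goes at most 41.7 mm and 7.16 degrees, less where a joint would pass 70% of its speed; a pose out of reach is approached as far as the arm can. A call with a gripper value outside its range is refused whole. The fingers move at their own pace and stop on an object; "newtons" is the grip in N (left out, the last holds). Time passes only in rows, so rows that do not move let the fingers close. It gives the time, the measured TCP pose, the force, the opening and the grip force at its end, in the units of the state.
- status.state(): the state, without advancing time (a new reading comes with each control period).
- read_camera(name): name is "scene" or "side" or "wrist"; returns a dict with "color" (400x640x3 uint8, blue, green, red), "mtx" (3x3 intrinsics, pixels), "cam_to_world" (4x4, takes a point from camera to world coordinates); the wrist camera has in their place "tool_from_camera" (4x4, takes a point from camera to tool coordinates, whose origin is the TCP and whose axes are the flange's). Camera axes: x right, y up, looking along -z (the intrinsics and any distortion apply to the point x, -y, -z); pixel columns grow to the right and rows downward; lengths in m; the calibration is good to about 2 mm. A picture is of the moment at which its call begins: read the wrist's pose just before it. There is no depth.
- ticket.hand_in(): hands the job in; it is judged then, once.
Trained networks look in a picture, given as the dict that the camera call returned (one of the last four; its "shot" number tells which), for a name from the list of things; names that differ only in an ending like _2 or _b are one class to them, and where a whole thing is asked for, a point or a joint stands for the part that bears it (a point fixed in the world has none). Each returns a list of dicts, best first, with "score" (0 to 1); they miss things now and then, are a little off and sometimes report something else, mostly with a low value. They report only what shows in the picture. A call takes as long as a camera call. They do not tell look-alikes from the thing itself.
- search_frame(picture, query): "box" ([left, top, right, bottom] in pixels, round what is visible of it).
- masks_of(picture, query): "mask" (400x640 bool, what is visible of it) and "box" ([left, top, right, bottom] in pixels, round what is visible of it).
- place_of(picture, query): "centre" ([column, row] in pixels: a listed point, or the origin of a listed thing).
The state is a dict: "clock": time; "joint_pos": joint angles; "dq": joint speeds; "joint_torque": joint torques, N m; "tool_pos": TCP position; "tool_rot": TCP orientation; "wrist_force": force on the tool from outside, world axes, zero at the start; "ft_torque": the same for the moment, N m; "finger_gap": finger opening in m; "grasp_force": force on a finger pad.
Only numpy, scipy, OpenCV 4.12 (cv2) and the standard library are available. Lean on these libraries where they do the work, as an engineer would, in place of code of your own. Each camera call takes 0.05 s, during which the arm holds its last target. There are 200 camera calls.

## Working session

There is one attempt and no reset: what is moved stays moved. The work goes in short steps, Python scripts to look and compute and a tool call to move; the robot and the scene stay as the last step left them, time stands still between calls to the robot, and variables do not carry over. Pictures are saved under pics/ and viewed, at most 12 in all, crops included, and the job is handed in when it is done.

Besides the shell and the picture viewer there is one more tool, called after "Emit:" as name(argument=value, ...), one argument or row to a line, values as JSON. servo_tool: Moves the arm, as the interface text tells. Its arguments: {"type":"object","properties":{"steps":{"type":"array","items":{"type":"array","items":{"type":"number"}}},"newtons":{"type":"number"}},"required":["steps"]}

```bash
mkdir -p pics; cat > h.py <<'E'
import numpy as np, cv2
from scipy.spatial.transform import Rotation as R
from rig import status, read_camera, ticket, search_frame, masks_of, place_of
def cam_pose(p):
    if "cam_to_world" in p: return np.array(p["cam_to_world"])
    s=status.state(); T=np.eye(4); T[:3,:3]=R.from_rotvec(s["tool_rot"]).as_matrix(); T[:3,3]=s["tool_pos"]
    return T@np.array(p["tool_from_camera"])
def ray(p,px,T=None):
    T=cam_pose(p) if T is None else T
    d=np.linalg.inv(np.array(p["mtx"]))@np.array([px[0],px[1],1.]); d=np.array([d[0],-d[1],-d[2]])
    return T[:3,3],T[:3,:3]@d
def hit(p,px,z,T=None):
    o,d=ray(p,px,T); return o+d*(z-o[2])/d[2]
def proj(p,X,T=None):
    T=cam_pose(p) if T is None else T
    c=np.linalg.inv(T)@np.r_[X,1]; q=np.array(p["mtx"])@np.array([c[0],-c[1],-c[2]]); return q[:2]/q[2]
Z=dict(fixture=0,knob=.078,nest=.05,plate_center=.006,gauge_base=0,bowl=0,flange=0)
E
python3 - <<'E'
from h import *
print(status.state())
for n in ("scene","side"):
    p=read_camera(n); cv2.imwrite(f"pics/{n}0.png",p["color"]); print(n,[k for k in p],np.round(cam_pose(p),3).tolist(), p["mtx"])
    for q in Z:
        for r in place_of(p,q)[:3]: print(q,round(r["score"],2),np.round(r["centre"],1),np.round(hit(p,r["centre"],Z[q]),4))
E
```

```text
{'clock': 0.0, 'joint_pos': array([-1.02379847,  0.50187725, -0.42676237,  1.55143847,  0.22079932,
        1.13828387, -0.21030926]), 'dq': array([-0.00039606, -0.00137403,  0.00045895, -0.00151982, -0.00101021,
        0.00114024, -0.00108327]), 'joint_torque': array([-1.26666830e-03, -5.66586900e+01, -5.81698626e+00, -2.79104340e+01,
       -6.87204022e-02,  3.07620806e-02,  2.15287082e-04]), 'tool_pos': array([0.18186553, 0.62331601, 0.22566216]), 'tool_rot': array([-4.44218109e-01, -3.10968209e+00,  3.02092356e-03]), 'wrist_force': array([-0.17267501,  0.1372143 , -0.14937564]), 'ft_torque': array([-0.00253095, -0.02051114,  0.01968709]), 'grasp_force': 0.0, 'finger_gap': 0.09211146140533462}
scene ['color', 'mtx', 'cam_to_world', 'shot'] [[-0.526, -0.674, 0.519, 1.237], [0.851, -0.419, 0.318, 0.446], [0.003, 0.609, 0.793, 1.16], [0.0, 0.0, 0.0, 1.0]] [[501.63388898   0.         315.08942932]
 [  0.         501.63388898 196.44920469]
 [  0.           0.           1.        ]]
fixture 0.56 [318.1 215.9] [0.5322 0.0237 0.    ]
knob 0.41 [302.2 220.1] [0.6131 0.0236 0.078 ]
nest 0.
[... 363 characters left out ...]
.325, -0.495, -0.01], [-0.592, 0.411, -0.694, -0.814], [-0.022, 0.852, 0.523, 0.677], [0.0, 0.0, 0.0, 1.0]] [[430.18008733   0.         310.04037569]
 [  0.         430.18008733 196.69803868]
 [  0.           0.           1.        ]]
fixture 0.56 [292.1 216.7] [0.5283 0.0284 0.    ]
knob 0.55 [316.1 186.9] [0.6012 0.0113 0.078 ]
nest 0.89 [293.5 201.5] [0.5334 0.0251 0.05  ]
plate_center 0.67 [372.9 276.9] [ 0.5312 -0.2947  0.006 ]
plate_center 0.6 [333.6 291.1] [ 0.4318 -0.2755  0.006 ]
plate_center 0.59 [299.6 317.4] [ 0.329 -0.292  0.006]
gauge_base 0.81 [370.6 233.1] [ 0.6479 -0.163   0.    ]
bowl 0.69 [295.4 172.8] [0.6827 0.2355 0.    ]
flange 0.73 [220.9 190.4] [0.4358 0.2859 0.    ]
```

```bash
ls pics
```

```text
scene0.png
side0.png
```

View pics/scene0.png

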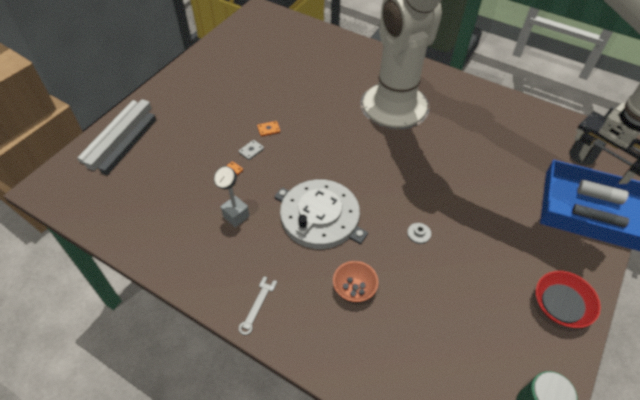

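View pics/side0.png

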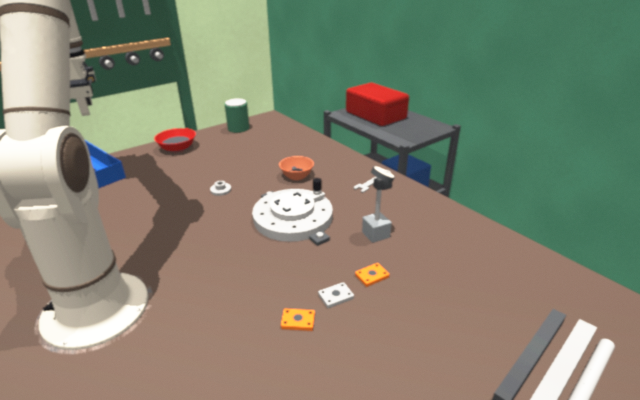

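The scene shows the grey plate at (251,149) scene / (336,294) side, lying between two orange look-alikes. The gauge is on the fixture's −y side. I'll move over the fixture for a wrist view.

Emit:
servo_tool(
  steps=[
    [0,0,0,-2.34,-2.3,-0.62,1],
    [0,0,0,-2.34,-2.3,-0.62,1],
    [0,0,0,-2.34,-2.3,-0.62,1],
    [0,0,0,-2.34,-2.3,-0.62,1],
    [0,0,0,-2.34,-2.3,-0.62,1],
    [0,0,0,-2.34,-2.3,-0.62,1],
    [0,0,0,-2.34,-2.3,-0.62,1],
    [0,0,0,-2.34,-2.3,-0.62,1],
    [0,0,0,-2.34,-2.3,-0.62,1],
    [0,0,0,-2.34,-2.3,-0.62,1],
  ],
)

```text
clock: 1.63
tool_pos: [0.3428, 0.3362, 0.2893]
tool_rot: [0.444, 3.11, 0.001]
wrist_force: [0.5, 0.2, -1.0]
finger_gap: 0.0916
grasp_force: 0.0
```

Emit:
servo_tool(
  steps=[
    [0,0,0,-2.34,-2.3,-0.62,1],
    [0,0,0,-2.34,-2.3,-0.62,1],
    [0,0,0,-2.34,-2.3,-0.62,1],
    [0,0,0,-2.34,-2.3,-0.62,1],
    [0,0,0,-2.34,-2.3,-0.62,1],
    [0,0,0,-2.34,-2.3,-0.62,1],
    [0,0,0,-2.34,-2.3,-0.62,1],
    [0,0,0,-2.34,-2.3,-0.62,1],
    [0,0,0,-2.34,-2.3,-0.62,1],
    [0,0,0,-2.34,-2.3,-0.62,1],
    [0,0,0,0,0,0,1],
    [0,0,0,0,0,0,1],
  ],
)

```text
clock: 2.63
tool_pos: [0.5032, 0.0493, 0.351]
tool_rot: [0.451, 3.108, 0.0]
wrist_force: [-0.8, 0.1, 0.6]
finger_gap: 0.092
grasp_force: 0.0
```

```bash
cat >> h.py <<'E'
def go(xyz,yaw_dir=None,off=0.):
    """target TCP, optional world xy direction for tool y; print tool-frame turn then shift (cm)"""
    s=status.state(); M=R.from_rotvec(s["tool_rot"]).as_matrix()
    T=M
    if yaw_dir is not None:
        y=np.r_[np.array(yaw_dir)[:2],0]; y/=np.linalg.norm(y)
        if y@M[:,1]<0: y=-y
        T=np.c_[np.cross(y,[0,0,-1.]),y,[0,0,-1.]]
    turn=R.from_matrix(M.T@T).as_rotvec(); sh=T.T@(np.array(xyz)-s["tool_pos"])*100
    print("turn",np.round(turn,4),"shift after turn cm",np.round(sh,2),"norm",round(np.linalg.norm(sh),2))
def look(name,qs,view=None):
    p=read_camera(name)
    if view: cv2.imwrite(f"pics/{view}.png",p["color"])
    T=cam_pose(p)
    for q in qs:
        for r in place_of(p,q)[:2]: print(q,round(r["score"],2),np.round(r["centre"],1),np.round(hit(p,r["centre"],Z[q],T),4))
    return p,T
E
python3 - <<'E'
from h import *
s=status.state(); print(s["tool_pos"],s["tool_rot"],s["joint_pos"])
p,T=look("wrist",Z,"wr0"); print(np.round(T,3).tolist(),np.round(p["tool_from_camera"],3).tolist(),p["mtx"])
E
```

```text
[0.5032273  0.04934779 0.35101922] [4.51097356e-01 3.10826294e+00 1.39873646e-05] [-0.13408935  0.10666205 -0.01847693  1.75403926  0.00227804  1.28017424
  1.12943936]
fixture 0.92 [309.7 183.1] [0.5267 0.0233 0.    ]
knob 0.67 [324.2 249.3] [0.6122 0.0223 0.078 ]
nest 0.92 [308.6 192.6] [0.5306 0.0223 0.05  ]
plate_center 0.66 [ 68.1 111.8] [ 0.3181 -0.2945  0.006 ]
plate_center 0.64 [105.7 181.5] [ 0.4313 -0.289   0.006 ]
bowl 0.64 [446.8 230.2] [0.6697 0.2226 0.    ]
flange 0.74 [467.8  74.4] [0.4354 0.2964 0.    ]
[[0.281, -0.924, -0.26, 0.432], [0.96, 0.271, 0.075, 0.071], [0.001, -0.271, 0.963, 0.508], [0.0, 0.0, 0.0, 1.0]] [[0.0, 0.962, 0.271, 0.073], [1.0, -0.0, -0.0, -0.001], [-0.0, 0.271, -0.962, -0.158], [0.0, 0.0, 0.0, 1.0]] [[318.61582268   0.         321.72315587]
 [  0.         318.61582268 206.03902185]
 [  0.           0.           1.        ]]
```

View pics/wr0.png

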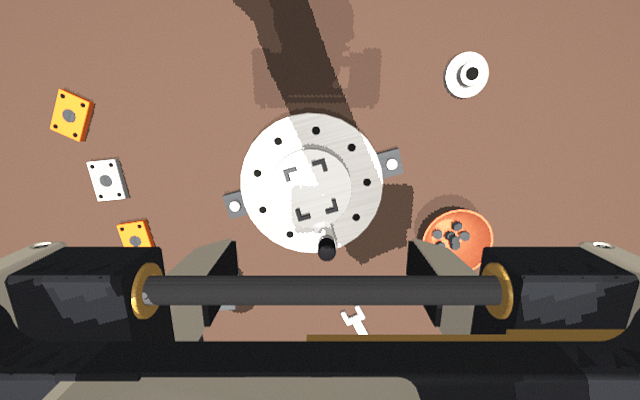

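The wrist view shows the nest centre at about (311,190), the knob at (326,247), the index holes around them, and the grey plate at (107,180). I'll fit the fixture from the holes and move over the plate.

```bash
cat >> h.py <<'E'
def fit_holes(p,T,px,c0,yaw0):
    from scipy.optimize import least_squares
    W=np.array([hit(p,q,.030,T)[:2] for q in px])
    def res(v):
        d=W-v[:2]; a=np.arctan2(d[:,1],d[:,0])-v[2]; k=np.round(a/np.radians(40))*np.radians(40)+v[2]
        return (d-.085*np.c_[np.cos(k),np.sin(k)]).ravel()
    r=least_squares(res,[*c0,yaw0]); print("fixture fit",np.round(r.x,4),"res mm",np.round(r.fun*1e3,1)); return r.x
E
python3 - <<'E'
from h import *
p=read_camera("wrist");T=cam_pose(p)
fit_holes(p,T,[(316,130),(351,147),(367,182),(278,141),(257,173),(263,210),(290,234)],(.5315,.024),-.05)
a=hit(p,(234,206),.022,T);b=hit(p,(391,163),.022,T);d=b-a;print("lugs",a,b,(a+b)/2,np.arctan2(-d[0],d[1]))
for m in masks_of(p,"plate_center")[:3]:
    c=max(cv2.findContours(m["mask"].astype(np.uint8),0,2)[0],key=cv2.contourArea)
    w=np.array([hit(p,q[0],.009,T)[:2] for q in c],np.float32); print(m["score"],cv2.minAreaRect(w), p["color"][m["mask"]].mean(0))
go((.43,-.27,.26))
E
```

```text
fixture fit [ 0.5276  0.0279 -0.0128] res mm [-0.2  0.4 -0.1 -0.8  0.3 -0.1  0.1  0.2 -0.3 -0.2  0.5  0.2 -0.4  0.2]
lugs [ 0.52450371 -0.09983045  0.022     ] [0.52712478 0.15436246 0.022     ] [0.52581424 0.027266   0.022     ] -0.010310943041107206
0.76 ((0.3254750669002533, -0.29298314452171326), (0.05238508805632591, 0.06636787950992584), 47.706668853759766) [ 89.33981842 186.0304799  228.13035019]
0.59 ((0.527690589427948, -0.2844087481498718), (0.05329015105962753, 0.046636808663606644), 79.75331115722656) [ 91.61662198 182.8458445  224.00402145]
0.58 ((0.4302521049976349, -0.28602439165115356), (0.05354055017232895, 0.06563594937324524), 78.21129608154297) [215.4761194  217.5641791  218.80149254]
turn [0. 0. 0.] shift after turn cm [ -2.04 -32.93   9.07] norm 34.22
```

Emit:
servo_tool(
  steps=[
    [0,0,0,-0.2,-3.3,0.9,1],
    [0,0,0,-0.2,-3.3,0.9,1],
    [0,0,0,-0.2,-3.3,0.9,1],
    [0,0,0,-0.2,-3.3,0.9,1],
    [0,0,0,-0.2,-3.3,0.9,1],
    [0,0,0,-0.2,-3.3,0.9,1],
    [0,0,0,-0.2,-3.3,0.9,1],
    [0,0,0,-0.2,-3.3,0.9,1],
    [0,0,0,-0.2,-3.3,0.9,1],
    [0,0,0,-0.2,-3.3,0.9,1],
    [0,0,0,0,0,0,1],
    [0,0,0,0,0,0,1],
  ],
)

```text
clock: 4.13
tool_pos: [0.428, -0.2728, 0.2601]
tool_rot: [-0.451, -3.108, 0.0]
wrist_force: [0.4, 0.2, -1.0]
finger_gap: 0.0919
grasp_force: 0.0
```

```bash
python3 - <<'E'
from h import *
p,T=look("wrist",["plate_center"],"wr1")
for m in masks_of(p,"plate_center")[:3]:
    c=max(cv2.findContours(m["mask"].astype(np.uint8),0,2)[0],key=cv2.contourArea)
    w=np.array([hit(p,q[0],.009,T)[:2] for q in c],np.float32); print(m["score"],cv2.minAreaRect(w), p["color"][m["mask"]].mean(0))
s=status.state();print(s["tool_pos"],s["joint_pos"])
E
```

```text
plate_center 0.95 [331.4 249.2] [ 0.5338 -0.2883  0.006 ]
plate_center 0.92 [281.5  96.1] [ 0.3218 -0.2916  0.006 ]
0.97 ((0.4308953583240509, -0.2863028645515442), (0.050070494413375854, 0.06759475916624069), 78.82589721679688) [193.66521739 197.14891304 199.81358696]
0.82 ((0.32623323798179626, -0.29298534989356995), (0.04832585155963898, 0.06463810801506042), 49.24556350708008) [ 82.5255814  164.34465116 225.79023256]
0.82 ((0.5373635292053223, -0.2853585481643677), (0.045909132808446884, 0.06750278174877167), 82.23832702636719) [ 58.30020704 123.22705314 204.29744651]
[ 0.43004707 -0.26968671  0.26089488] [ 0.2727946   0.18020282  0.26585338  1.88354871 -0.05411052  1.08452771
  1.84888359]
```

View pics/wr1.png

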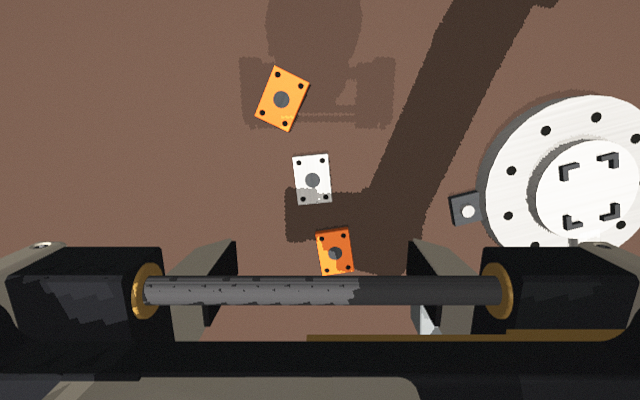

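The grey plate's top runs from (292,155) to (333,202), with its centre spot at (312,180).

```bash
python3 - <<'E'
from h import *
p=read_camera("wrist");T=cam_pose(p)
w=np.array([hit(p,q,.012,T)[:2] for q in [(297,163),(322.5,160),(327,197.5),(303,200),(312.5,180)]])
print(np.round(w,4)); c=w[:4].mean(0); xd=(w[2]+w[3]-w[0]-w[1]); yd=w[1]+w[2]-w[0]-w[3]; print(c,np.degrees(np.arctan2(xd[1],xd[0])),np.degrees(np.arctan2(yd[1],yd[0])))
a=np.radians(79); go((.431,-.287,.003),(np.cos(a),np.sin(a)))
E
```

```text
[[ 0.4062 -0.2961]
 [ 0.4116 -0.2637]
 [ 0.4605 -0.2717]
 [ 0.455  -0.303 ]
 [ 0.4328 -0.2833]]
[ 0.43334493 -0.28360633] -8.634961594521966 80.3219206056726
turn [ 0.0006  0.0005 -0.0893] shift after turn cm [-0.42 -1.69 25.8 ] norm 25.86
```

Emit:
servo_tool(
  steps=[
    [0,0,-0.107,0,0,0,1],
    [0,0,0,-0.13,-0.37,3.8,1],
    [0,0,0,-0.13,-0.37,3.8,1],
    [0,0,0,-0.13,-0.37,3.8,1],
    [0,0,0,-0.14,-0.36,3.8,1],
    [0,0,0,0,0,3.8,1],
    [0,0,0,0,0,3.0,1],
    [0,0,0,0,0,1.7,1],
    [0,0,0,0,0,1.2,1],
    [0,0,0,0,0,0.8,1],
    [0,0,0,0,0,0,1],
  ],
)

```text
clock: 5.25
tool_pos: [0.432, -0.2855, 0.0029]
tool_rot: [-0.275, -3.128, -0.001]
wrist_force: [-0.4, -0.6, -0.5]
finger_gap: 0.092
grasp_force: 0.0
```

Emit:
servo_tool(
  steps=[
    [0,0,0,0,0,0,0.3],
    [0,0,0,0,0,0,0.3],
    [0,0,0,0,0,0,0.3],
    [0,0,0,0,0,0,0.3],
    [0,0,0,0,0,0,0.3],
    [0,0,0,0,0,0,0.3],
  ],
  newtons=25,
)

```text
clock: 5.75
tool_pos: [0.4322, -0.2866, 0.0042]
tool_rot: [0.277, 3.128, -0.0]
wrist_force: [-0.1, -0.8, -0.1]
finger_gap: 0.0563
grasp_force: 0.0
```

Emit:
servo_tool(
  steps=[
    [0,0,0,0,0,0,0.3],
    [0,0,0,0,0,0,0.3],
    [0,0,0,0,0,0,0.3],
    [0,0,0,0,0,0,0.3],
    [0,0,0,0,0,0,0.3],
  ],
)

```text
clock: 6.17
tool_pos: [0.432, -0.2865, 0.0039]
tool_rot: [0.277, 3.129, -0.0]
wrist_force: [-0.2, -0.2, 4.3]
finger_gap: 0.0455
grasp_force: 25.0
```

Emit:
servo_tool(
  steps=[
    [0,0,0,0,0,-2,0.3],
    [0,0,0,0,0,-3.5,0.3],
    [0,0,0,0,0,-3.5,0.3],
    [0,0,0,0,0,-3,0.3],
    [0,0,0,0,0,0,0.3],
    [0,0,0,0,0,0,0.3],
  ],
)

```text
clock: 6.67
tool_pos: [0.433, -0.2869, 0.1251]
tool_rot: [0.277, 3.126, -0.002]
wrist_force: [0.6, 0.1, -3.0]
finger_gap: 0.0455
grasp_force: 25.0
```

```bash
python3 - <<'E'
from h import *
p=read_camera("wrist");T=cam_pose(p); cv2.imwrite("pics/wr2.png",cv2.resize(p["color"][190:340,230:410],None,fx=4,fy=4,interpolation=2))
s=status.state();print(s["tool_pos"],s["tool_rot"],s["joint_pos"],s["finger_gap"],s["grasp_force"],s["wrist_force"])
ds=-np.array([.0])
yaw=-.0128;n=np.array([.5276,.0279]);go((*n,.16),(-np.sin(yaw),np.cos(yaw)))
E
```

```text
[ 0.43174092 -0.28609034  0.12350893] [2.77043860e-01 3.12915631e+00 3.47440257e-04] [ 0.32863159  0.37585022  0.24665573  1.98832648 -0.12668889  0.79174015
  2.04212381] 0.045620509610690446 24.975557327270508 [-0.50426983  0.16494955 -2.7617427 ]
turn [ 0.0002  0.0002 -0.1638] shift after turn cm [-9.18 31.52 -3.65] norm 33.03
```

View pics/wr2.png

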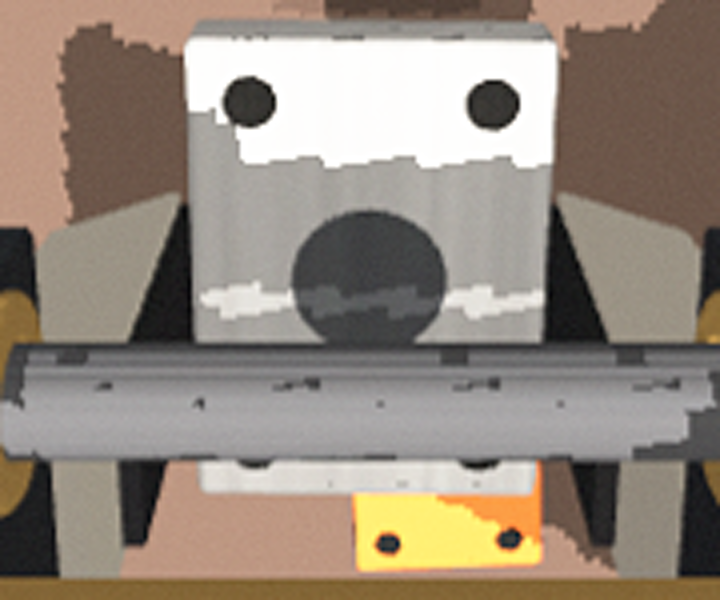

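Held squarely, with the plate's centre spot at crop (369,278), i.e. pixel (322,259.5).

```bash
python3 - <<'E'
from h import *
p=read_camera("wrist");T=np.array(p["tool_from_camera"])
for q in [(369,278),(186,40),(557,40),(203,493),(535,493),(249,102),(493,104)]:
    print(q,np.round(hit(p,(230+q[0]/4,190+q[1]/4),-.0081,T)*1e3,1))
E
```

```text
(369, 278) [ 2.8 -0.5 -8.1]
(186, 40) [ 34.2 -22.7  -8.1]
(557, 40) [34.3 22.3 -8.1]
(203, 493) [-28.7 -22.8  -8.1]
(535, 493) [-28.7  21.9  -8.1]
(249, 102) [ 26.4 -15.2  -8.1]
(493, 104) [26.1 14.7 -8.1]
```

Emit:
servo_tool(
  steps=[
    [0,0,-0.082,0,0,-1.8,0.3],
    [0,0,-0.082,0,0,-1.8,0.3],
    [0,0,0,-0.92,3.15,0,0.3],
    [0,0,0,-0.92,3.15,0,0.3],
    [0,0,0,-0.92,3.15,0,0.3],
    [0,0,0,-0.92,3.15,0,0.3],
    [0,0,0,-0.92,3.15,0,0.3],
    [0,0,0,-0.92,3.15,0,0.3],
    [0,0,0,-0.92,3.15,0,0.3],
    [0,0,0,-0.92,3.15,0,0.3],
    [0,0,0,-0.92,3.15,0,0.3],
    [0,0,0,-0.92,3.15,0,0.3],
  ],
)

```text
clock: 7.77
tool_pos: [0.5264, 0.0289, 0.1573]
tool_rot: [-0.02, -3.137, 0.001]
wrist_force: [0.9, -1.0, -2.3]
finger_gap: 0.0454
grasp_force: 25.0
```

Emit:
servo_tool(
  steps=[
    [0,0,0,0,0,0,0.3],
    [0,0,0,0,0,0,0.3],
    [0,0,0,0,0,0,0.3],
  ],
)

```text
clock: 8.02
tool_pos: [0.5263, 0.0269, 0.1577]
tool_rot: [-0.019, -3.137, 0.002]
wrist_force: [-0.5, 0.2, -1.8]
finger_gap: 0.0455
grasp_force: 25.0
```

```bash
python3 - <<'E'
from h import *
s=status.state();print(s["tool_pos"],s["tool_rot"])
p,T=look("wrist",["fixture","nest","knob"],"wr3")
yaw=-.0128;go((.5276,.0279,.053),(-np.sin(yaw),np.cos(yaw)))
for q in [(0,0),(34,25),(34,-25),(-34,25),(-34,-25)]:
    c,sn=np.cos(yaw),np.sin(yaw);x,y=np.array(q)/1e3; print(q,np.round(proj(p,[.5276+c*x-sn*y,.0279+sn*x+c*y,.057],T),1))
E
```

```text
[0.52633387 0.02685373 0.1576945 ] [-1.92958921e-02 -3.13741285e+00  1.51220611e-03]
knob 0.94 [320.  310.8] [0.6125 0.0227 0.078 ]
knob 0.67 [321.7 206.2] [0.5199 0.0254 0.078 ]
turn [-0.0006 -0.0012 -0.0025] shift after turn cm [-0.03  0.22 10.62] norm 10.62
(0, 0) [324.8 208.3]
(34, 25) [353.4 245.7]
(34, -25) [296.2 245.7]
(-34, 25) [355.6 168.2]
(-34, -25) [294.3 168.2]
```

View pics/wr3.png

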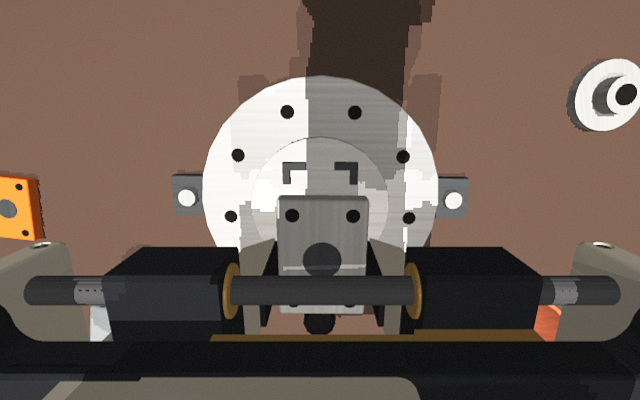

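The held plate's top is at (278–369, 197). The rear nest stops have outer corners at (283,163) and (357,163), and the holes show clearly. I'll refit the fixture in the same view.

```bash
python3 - <<'E'
from h import *
p=read_camera("wrist");T=cam_pose(p);cv2.imwrite("pics/wr4.png",cv2.resize(p["color"][100:230,220:420],None,fx=4,fy=4,interpolation=2))
g=cv2.cvtColor(p["color"],cv2.COLOR_BGR2GRAY)
px=[]
for x,y in [(287,112),(354,112),(238,155),(403,157),(231,216),(409,218)]:
    w=(g[y-9:y+10,x-9:x+10]<60); ys,xs=np.nonzero(w); px.append((x-9+xs.mean(),y-9+ys.mean()))
print(np.round(px,1)); v=fit_holes(p,T,px,(.53,.025),0)
s=status.state();M=R.from_rotvec(s["tool_rot"]).as_matrix();print("tool",s["tool_pos"],"nest in tool mm",M.T@(np.r_[v[:2],.05]-s["tool_pos"])*1e3)
E
```

```text
[[287.9 109.8]
 [355.2 110.5]
 [239.1 153.3]
 [403.3 154.4]
 [232.1 214.4]
 [409.8 215.6]]
fixture fit [ 0.5288  0.0246 -0.0216] res mm [-0.1  0.   0.  -0.1  0.   0.1  0.  -0.2 -0.  -0.   0.1  0.2]
tool [0.52751885 0.02598493 0.1593992 ] nest in tool mm [ -1.42442376  -1.29018687 109.39869562]
```

View pics/wr4.png

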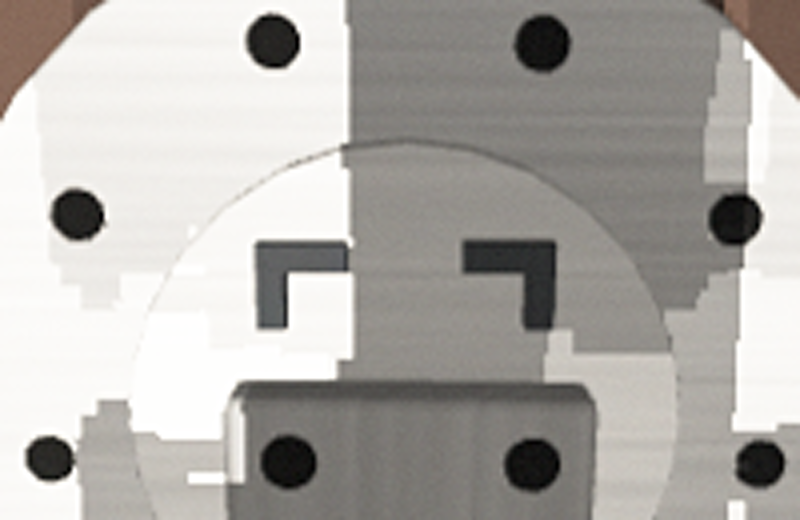

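Emit:
servo_tool(
  steps=[
    [0,0,0,-0.21,-0.05,2.5,0.3],
    [0,0,0,-0.21,-0.04,2.5,0.3],
    [0,0,0,0,0,2,0.3],
    [0,0,0,0,0,1.3,0.3],
    [0,0,0,0,0,1.0,0.3],
    [0,0,0,0,0,0,0.3],
    [0,0,0,0,0,0,0.3],
    [0,0,0,0,0,0,0.3],
  ],
)

```text
clock: 8.93
tool_pos: [0.533, 0.0262, 0.0676]
tool_rot: [0.021, 3.14, 0.0]
wrist_force: [1.2, 0.3, -1.6]
finger_gap: 0.0453
grasp_force: 25.0
```

```bash
python3 - <<'E'
from h import *
p=read_camera("wrist");T=cam_pose(p);cv2.imwrite("pics/wr5.png",cv2.resize(p["color"][170:340,230:410],None,fx=3.5,fy=3.5,interpolation=2))
s=status.state();print("tool",s["tool_pos"],s["wrist_force"])
E
```

```text
tool [0.53316815 0.0263687  0.06784655] [ 0.03091937  0.81963187 -2.46956782]
```

View pics/wr5.png

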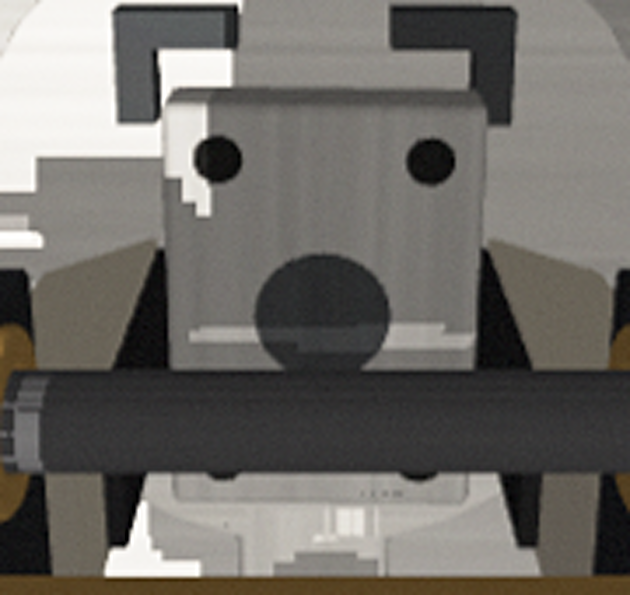

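The plate sits between the stops in view: the stops' inner corners are at crop (157,48) and (472,50), and the plate's front edge is at (163–486, 90).

```bash
python3 - <<'E'
from h import *
p=read_camera("wrist");T=np.array(p["tool_from_camera"])
f=lambda q,z:np.round(hit(p,(230+q[0]/3.5,170+q[1]/3.5),z,T)*1e3,1)
for q in [(157,48),(472,50)]: print("stop inner",f(q,.0108))
for q in [(114,7),(516,9)]: print("stop outer",f(q,.0108))
for q in [(163,103),(486,103),(174,502),(469,502),(218,160),(431,162),(322,316)]: print("plate",f(q,-.0081))
E
```

```text
stop inner [ 38.5 -25.9  10.8]
stop inner [38.2 22.5 10.8]
stop outer [ 44.8 -32.2  10.8]
stop outer [44.6 29.  10.8]
plate [ 34.7 -22.6  -8.1]
plate [34.7 22.1 -8.1]
plate [-28.7 -23.3  -8.1]
plate [-28.7  22.1  -8.1]
plate [ 26.4 -15.2  -8.1]
plate [26.1 14.7 -8.1]
plate [ 2.5 -0.6 -8.1]
```

Emit:
servo_tool(
  steps=[
    [0,0,0,0.1,-0.12,0,0.3],
    [0,0,0,0,0,0.4,0.3],
    [0,0,0,0,0,0.2,0.3],
    [0,0,0,0,0,0.2,0.3],
    [0,0,0,0,0,0.2,0.3],
    [0,0,0,0,0,0,0.3],
    [0,0,0,0,0,0,0.3],
  ],
)

```text
clock: 9.62
tool_pos: [0.5309, 0.0252, 0.0564]
tool_rot: [-0.02, -3.141, 0.0]
wrist_force: [-0.7, 0.0, -2.5]
finger_gap: 0.0457
grasp_force: 25.0
```

Emit:
servo_tool(
  steps=[
    [0,0,0,0,0,0.1,0.3],
    [0,0,0,0,0,0.1,0.3],
    [0,0,0,0,0,0,0.3],
    [0,0,0,0,0,0,0.3],
  ],
)

```text
clock: 9.95
tool_pos: [0.531, 0.0252, 0.0546]
tool_rot: [-0.02, -3.141, 0.0]
wrist_force: [-0.5, 0.2, -2.6]
finger_gap: 0.0457
grasp_force: 25.0
```

Emit:
servo_tool(
  steps=[
    [0,0,0,0,0,0.05,0.3],
    [0,0,0,0,0,0.05,0.3],
    [0,0,0,0,0,0,0.3],
    [0,0,0,0,0,0,0.3],
  ],
)

```text
clock: 10.28
tool_pos: [0.5312, 0.0252, 0.0539]
tool_rot: [0.02, 3.141, 0.0]
wrist_force: [-0.9, 0.3, 1.2]
finger_gap: 0.0457
grasp_force: 25.0
```

Emit:
servo_tool(
  steps=[
    [0,0,0,0,0,0,0.65],
    [0,0,0,0,0,0,0.65],
    [0,0,0,0,0,0,0.65],
    [0,0,0,0,0,0,0.65],
    [0,0,0,0,0,-1.0,0.65],
    [0,0,0,0,0,-3,0.65],
    [0,0,0,0,0,-3.5,0.65],
    [0,0,0,0,0,-3.5,0.65],
    [0,0,0,0,0,0,0.65],
    [0,0,0,0,0,0,0.65],
  ],
)

```text
clock: 11.12
tool_pos: [0.5333, 0.0254, 0.1669]
tool_rot: [0.02, 3.135, 0.001]
wrist_force: [-0.1, 0.1, 0.0]
finger_gap: 0.0595
grasp_force: 0.0
```

```bash
python3 - <<'E'
from h import *
s=status.state();print("tool",s["tool_pos"],s["wrist_force"],s["finger_gap"])
p,T=look("wrist",["knob","plate_center"])
cv2.imwrite("pics/wr6.png",cv2.resize(p["color"][120:360,200:440],(720,600),interpolation=2))
for n in ("scene","side"): look(n,["knob"])
E
```

```text
tool [0.53326716 0.02541955 0.16691335] [-0.11914963  0.10357498  0.02343361] 0.059537223570364166
knob 0.55 [320.5 297.1] [0.6096 0.0227 0.078 ]
plate_center 0.97 [ 17.6 196.3] [ 0.5336 -0.2862  0.006 ]
plate_center 0.75 [320.5 198. ] [0.5393 0.0234 0.006 ]
knob 0.56 [304.5 220.1] [0.6099 0.0287 0.078 ]
knob 0.24 [352.7 285.8] [0.7105 0.2295 0.078 ]
knob 0.64 [316.6 185.6] [0.6066 0.0162 0.078 ]
```

View pics/wr6.png

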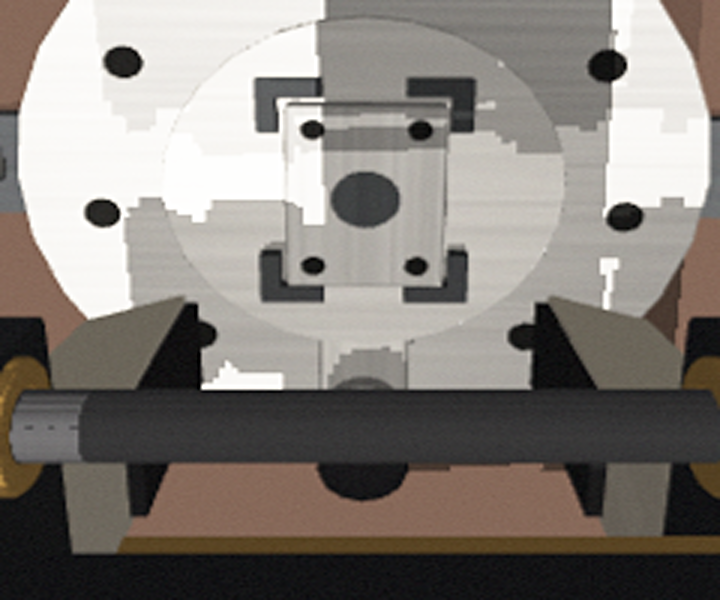

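The plate lies flat between all four stops. Its corner spots are visible at crop (312,130) to (416,265), with an even gap all round. Next is the knob.

Emit:
servo_tool(
  steps=[
    [0,0,0,-2.65,-0.02,0,0.7],
    [0,0,0,-2.65,-0.02,0,0.7],
    [0,0,0,-2.7,-0.02,0,0.7],
    [0,0,0,0,0,0,0.7],
    [0,0,0,0,0,2.5,0.7],
    [0,0,0,0,0,2.5,0.7],
    [0,0,0,0,0,2.2,0.7],
    [0,0,0,0,0,1.6,0.7],
    [0,0,0,0,0,1.0,0.7],
    [0,0,0,0,0,0.6,0.7],
    [0,0,0,0,0,0,0.7],
    [0,0,0,0,0,0,0.7],
  ],
)

```text
clock: 12.47
tool_pos: [0.6113, 0.0236, 0.06]
tool_rot: [0.02, 3.141, 0.0]
wrist_force: [0.5, -0.3, 0.2]
finger_gap: 0.0644
grasp_force: 0.0
```

Emit:
servo_tool(
  steps=[
    [0,0,0,0,0,0,0.1],
    [0,0,0,0,0,0,0.1],
    [0,0,0,0,0,0,0.1],
    [0,0,0,0,0,0,0.1],
    [0,0,0,0,0,0,0.1],
    [0,0,0,0,0,0,0.1],
    [0,0,0,0,0,0,0.1],
    [0,0,0,0,0,0,0.1],
  ],
  newtons=40,
)

```text
clock: 13.13
tool_pos: [0.6112, 0.0236, 0.0599]
tool_rot: [0.02, 3.141, 0.0]
wrist_force: [-1.6, 0.0, 2.0]
finger_gap: 0.0251
grasp_force: 40.0
```

```bash
python3 - <<'E'
from h import *
s=status.state();print(s["clock"],"tool",s["tool_pos"],s["tool_rot"],s["wrist_force"],s["finger_gap"],s["grasp_force"],s["joint_pos"])
E
```

```text
13.1333 tool [0.61116928 0.02360004 0.05990714] [2.00462403e-02 3.14135666e+00 5.32023715e-05] [-1.62144566  0.02832928  2.00581752] 0.025050334025754798 40.00027120113373 [-0.13082669  0.60078546  0.06413745  1.78012192 -0.05252448  0.76215954
  1.51814042]
```

Emit:
servo_tool(
  steps=[
    [0,0,0,0,0,-0.5,0.1],
    [0,0,0,0,0,-0.5,0.1],
    [0,0,0,0,0,-0.35,0.1],
    [0,0,0,0,0,0,0.1],
    [0,0,0,0,0,0,0.1],
  ],
)

```text
clock: 13.55
tool_pos: [0.611, 0.0236, 0.073]
tool_rot: [0.02, 3.142, -0.0]
wrist_force: [2.9, -0.7, -8.0]
finger_gap: 0.0251
grasp_force: 40.0
```

```bash
python3 - <<'E'
from h import *
s=status.state();print(s["clock"],"tool",s["tool_pos"],s["wrist_force"],s["finger_gap"],s["grasp_force"])
# arc: total .698 CW (tool +z turn) about axis; per-row shift in tool frame (shift along axes before the row's turn)
a=.698/9
# outward = -tool x ; moving CW -> tangent = -tool y ; radius .085 minus .002
r=.085
print("per row, axes before turn: x",r*(1-np.cos(a))*100,"y",-r*np.sin(a)*100, "knob arc; a",a)
look("wrist",["knob"])
E
```

```text
13.55 tool [0.61103635 0.02359495 0.07300936] [ 2.89084499 -0.69132848 -8.01397192] 0.025129857176054444 39.99840259552002
per row, axes before turn: x 0.025550362157138407 y -0.6585615655844128 knob arc; a 0.07755555555555554
knob 0.85 [321.7 278.6] [0.6206 0.0228 0.078 ]
```

Emit:
servo_tool(
  steps=[
    [0,0,0.058,0,0,0,0.1],
    [0,0,0,0,-0.97,0,0.1],
    [0,0,0.1163,0,0,0,0.1],
    [0,0,0,0,-0.97,0,0.1],
    [0,0,0.1163,0,0,0,0.1],
    [0,0,0,0,-0.97,0,0.1],
    [0,0,0.1163,0,0,0,0.1],
    [0,0,0,0,0,0,0.1],
  ],
)

```text
clock: 14.32
tool_pos: [0.6061, -0.0078, 0.0733]
tool_rot: [0.663, 3.069, -0.004]
wrist_force: [4.0, -4.9, -8.3]
finger_gap: 0.0249
grasp_force: 40.0
```

Emit:
servo_tool(
  steps=[
    [0,0,0,0,0,0,0.1],
  ],
)

```text
clock: 14.4
tool_pos: [0.6061, -0.0076, 0.0732]
tool_rot: [0.656, 3.071, -0.004]
wrist_force: [5.7, -3.9, -8.2]
finger_gap: 0.0255
grasp_force: 40.0
```

```bash
python3 - <<'E'
from h import *
s=status.state();print(s["clock"],"tool",s["tool_pos"],s["tool_rot"],s["wrist_force"],s["joint_pos"])
E
```

```text
14.4 tool [ 0.60614751 -0.00764107  0.07320548] [ 0.65586755  3.07078086 -0.0035396 ] [ 5.6963303  -3.90811398 -8.17628377] [-0.16237718  0.57794637  0.17049725  1.79341203 -0.12854163  0.78003928
  1.22233103]
```

Emit:
servo_tool(
  steps=[
    [0,0,0.05,-0.1,0,0,0.1],
    [0,0,0,0,-0.67,0,0.1],
    [0,0,0,0,-0.67,0,0.1],
    [0,0,0.08,0,0,0,0.1],
    [0,0,0.08,0,0,0,0.1],
    [0,0,0,0,-0.6,0,0.1],
    [0,0,0,0,-0.6,0,0.1],
    [0,0,0.06,0,0,0,0.1],
    [0,0,0,0,0,0,0.1],
    [0,0,0,0,0,0,0.1],
  ],
)

```text
clock: 15.23
tool_pos: [0.595, -0.0287, 0.0737]
tool_rot: [1.062, 2.953, -0.0]
wrist_force: [6.5, -2.8, -9.2]
finger_gap: 0.0255
grasp_force: 40.0
```

```bash
python3 - <<'E'
from h import *
s=status.state();print(s["clock"],"tool",s["tool_pos"],s["tool_rot"],s["wrist_force"])
for c in [(.5276,.0253),(.5288,.0250)]:
    f=lambda P:np.arctan2(P[1]-c[1],P[0]-c[0]); print(f(s["tool_pos"])-f((.6110,.0236)), np.hypot(*(s["tool_pos"][:2]-c)))
p=read_camera("wrist");cv2.imwrite("pics/wr7.png",cv2.resize(p["color"][100:340,200:440],(600,600),interpolation=2))
E
```

```text
15.2333 tool [ 0.59495636 -0.02870731  0.0736804 ] [ 1.06227780e+00  2.95286068e+00 -4.69514728e-04] [ 6.46909574 -2.78926548 -9.15153662]
-0.6554655125021065 0.08633463040706055
-0.6648791296874296 0.08521231578009389
```

View pics/wr7.png

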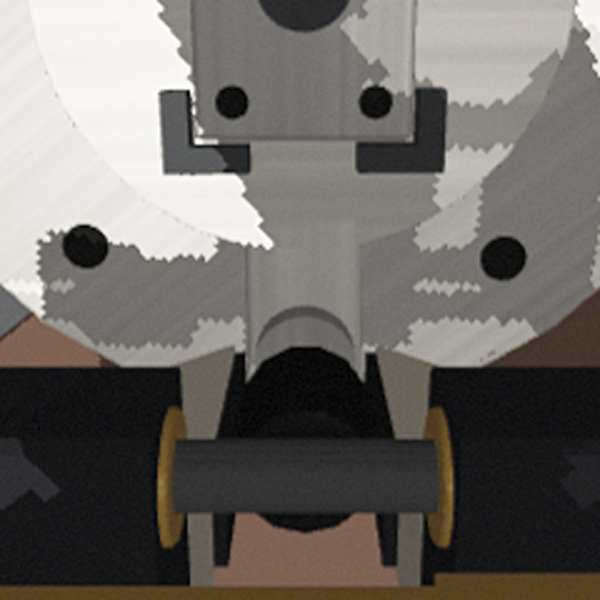

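The target hole lies midway between the visible holes at (85,246) and (503,258). The arm is about 0.03 rad short of it, so I'll add 2.7 mm and lower.

Emit:
servo_tool(
  steps=[
    [0,0,0.03,0,-0.14,0,0.1],
    [0,0,0,0,-0.13,0,0.1],
    [0,0,0,0,0,0,0.1],
    [0,0,0,0,0,0,0.1],
    [0,0,0,0,0,0.3,0.1],
    [0,0,0,0,0,0.3,0.1],
    [0,0,0,0,0,0.2,0.1],
    [0,0,0,0,0,0,0.1],
    [0,0,0,0,0,0,0.1],
  ],
)

```text
clock: 16.03
tool_pos: [0.5933, -0.0308, 0.0657]
tool_rot: [1.106, 2.937, -0.0]
wrist_force: [5.6, -2.8, -6.8]
finger_gap: 0.0252
grasp_force: 40.0
```

```bash
python3 - <<'E'
from h import *
s=status.state();print(s["clock"],"tool",s["tool_pos"],s["tool_rot"],s["wrist_force"])
for c in [(.5276,.0253),(.5288,.0250)]:
    f=lambda P:np.arctan2(P[1]-c[1],P[0]-c[0]); print(f(s["tool_pos"])-f((.6110,.0236)), np.hypot(*(s["tool_pos"][:2]-c)))
E
```

```text
16.0333 tool [ 0.59325267 -0.03078502  0.06573184] [ 1.10640423e+00  2.93674050e+00 -2.68032338e-04] [ 5.60459358 -2.77173519 -6.83610986]
-0.686586133186823 0.08634698956732864
-0.6964049959672177 0.08524151091473518
```

Emit:
servo_tool(
  steps=[
    [0,0,0,0,0,0.3,0.1],
    [0,0,0,0,0,0.2,0.1],
    [0,0,0,0,0,0,0.1],
    [0,0,0,0,0,0,0.1],
  ],
)

```text
clock: 16.37
tool_pos: [0.5933, -0.0307, 0.0609]
tool_rot: [1.106, 2.937, -0.0]
wrist_force: [5.8, -3.1, -5.0]
finger_gap: 0.0252
grasp_force: 40.0
```

Emit:
servo_tool(
  steps=[
    [0,0,0,0,0,0,0.6],
    [0,0,0,0,0,0,0.6],
    [0,0,0,0,0,0,0.6],
    [0,0,0,0,0,0,0.6],
    [0,0,0,0,0,0,0.6],
    [0,0,0,0,0,-1.5,0.6],
    [0,0,0,0,0,-3,0.6],
    [0,0,0,0,0,-3.5,0.6],
    [0,0,0,0,0,-3.5,0.6],
    [0,0,0,0,0,0,0.6],
  ],
)

```text
clock: 17.2
tool_pos: [0.5963, -0.0293, 0.1827]
tool_rot: [1.103, 2.93, 0.007]
wrist_force: [1.6, -0.6, 0.4]
finger_gap: 0.0552
grasp_force: 0.0
```

Emit:
servo_tool(
  steps=[
    [0,0,0,3,0,-2,0.6],
    [0,0,0,3,0,-2,0.6],
    [0,0,0,3,0,-2,0.6],
    [0,0,0,3,0,-2,0.6],
    [0,0,0,0,0,0,0.6],
    [0,0,0,0,0,0,0.6],
  ],
)

```text
clock: 17.7
tool_pos: [0.5015, 0.0519, 0.2567]
tool_rot: [1.1, 2.94, 0.004]
wrist_force: [-0.0, -0.6, -0.6]
finger_gap: 0.0547
grasp_force: 0.0
```

```bash
python3 - <<'E'
from h import *
s=status.state();print(s["clock"],"tool",s["tool_pos"],s["wrist_force"])
p,T=look("wrist",Z)
cv2.imwrite("pics/wr8.png",p["color"])
for n in ("scene","side"): print(n);look(n,["knob","gauge_base","bowl","flange"])
E
```

```text
17.7 tool [0.50147325 0.05186112 0.25669834] [-0.01629498 -0.62430842 -0.64259242]
plate_center 0.91 [ 49.7 239.4] [ 0.3242 -0.2886  0.006 ]
plate_center 0.82 [320.9 216.6] [0.5435 0.012  0.006 ]
gauge_base 0.59 [273.4 344.4] [ 0.6519 -0.1797  0.    ]
bowl 0.77 [504.5 186.6] [0.6737 0.2215 0.    ]
scene
knob 0.68 [291.4 207.3] [ 0.5933 -0.0234  0.078 ]
gauge_base 0.93 [236.  216.1] [ 0.6554 -0.1733  0.    ]
bowl 0.81 [353.2 286.4] [0.6734 0.2158 0.    ]
bowl 0.5 [319.5 204.1] [0.4945 0.0053 0.    ]
flange 0.66 [417.2 232.5] [0.4354 0.2859 0.    ]
side
knob 0.44 [324.2 195.5] [ 0.5907 -0.0385  0.078 ]
gauge_base 0.73 [372.5 234.4] [ 0.6479 -0.1703  0.    ]
bowl 0.91 [296.1 172.3] [0.6865 0.237  0.    ]
flange 0.75 [222.5 192.6] [0.4337 0.2706 0.    ]
```

View pics/wr8.png

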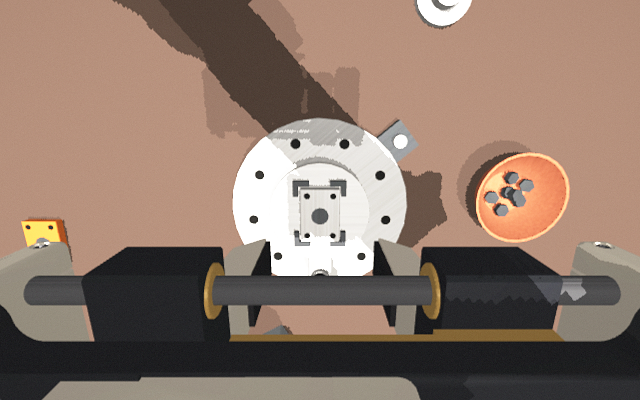

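All four stops surround the plate at (320,216), the arm points at the next hole, and the bystanders look undisturbed. I'll check numerically that the gauge, bowl and flange haven't moved.

```bash
python3 - <<'E'
from h import *
for n,bx in (("scene",dict(gauge=(210,155,252,230),bowl=(328,258,384,305),flange=(403,218,435,246))),("side",dict(gauge=(358,160,396,244),bowl=(274,152,318,184),flange=(206,178,236,198)))):
    p=read_camera(n); a=cv2.imread(f"pics/{n}0.png"); b=p["color"]
    for k,(l,t,r,d) in bx.items():
        m=cv2.matchTemplate(b[t-6:d+6,l-6:r+6],a[t:d,l:r],cv2.TM_CCOEFF_NORMED); _,v,_,loc=cv2.minMaxLoc(m); print(n,k,"shift px",np.array(loc)-6,round(v,3))
    for m in masks_of(p,"knob")[:1]: print("knob box",m["score"],m["box"])
    for c in (.5282,):
        for h in (0,.010):
            P=np.array([c+.085*np.cos(-.718),.0252+.085*np.sin(-.718)])
            print("pred centre at lift",h,proj(p,[*P,.078+h]))
E
```

```text
scene gauge shift px [0 0] 0.991
scene bowl shift px [0 0] 0.925
scene flange shift px [0 0] 0.999
knob box 0.64 [288.3, 200.4, 293.2, 215.9]
pred centre at lift 0 [289.33309834 205.86928287]
pred centre at lift 0.01 [289.1918892  203.64008149]
side gauge shift px [0 0] 0.998
side bowl shift px [0 0] 0.94
side flange shift px [0 0] 0.998
knob box 0.64 [315.9, 191.0, 328.5, 202.8]
pred centre at lift 0 [322.86545832 194.12731854]
pred centre at lift 0.01 [322.84092234 190.92890666]
```

The bystanders haven't moved, and the knob matches its home height in both views.

```bash
python3 -c "
from rig import ticket; print(ticket.hand_in())"
```

```text
the job is handed in; nothing more can be done
None
```

The job is handed in: the plate lies flat in the nest and released, and the arm is one hole towards the gauge (−0.698 rad). Knob height and pull force indicate the pin is home, and the gauge stand, bowl and flange have not moved.

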